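Nest a wax-injection mould and hold it shut

ROBOT

A 6-joint arm with a two-finger parallel gripper is mounted at the origin on the work surface; the furniture and walls round the work are solid. World frame = base frame: x ahead of the robot, y to its left, z up, the work surface at z = 0. Lengths are in m, angles in rad, forces in N, time in s.
With the tool pointing down it reaches from about 0.225 to 0.875 m from the base axis. Payload 3.4 kg.
Tool frame: the origin (TCP) lies at the very end of the fingers, on their centre line; the grasp point (between the pads) lies 19 mm behind it; z points along the fingers, y is the line along which they close (so a half turn about z gives the same grasp; the last joint's range is limited). The gripper opens to 85 mm and grips with 20 to 120 N. Pads are 22 mm wide; open, the fingers measure 114 mm over their backs; the gripper's body (76 mm by 85 mm) begins 54 mm behind the grasp point. The pads swing forward as they close: fully open they stand 13 mm farther back than shut.
Start: joints at [-1.316, 0.276, 1.505, -0, 1.361, -0.121], TCP at [0.211, -0.535, 0.231] pointing down, gripper open.
Joint ranges: [-2.89, 2.89], [-0.75, 2.08], [0.22, 2.7], [-1.18, 4.32], [0.11, 2.71], [-2.7, 2.7]. Speed limits (rad/s): [2.57, 2.57, 3.14, 3.14, 3.14, 3.14].

INTERFACE

Orientations are given as [roll, pitch, yaw] about the fixed x, y, z axes, in that order (R = Rz(yaw) Ry(pitch) Rx(roll)).
In Python, from cell import env gives the robot as it stands.
- The arm moves only by the tool move_arm, never from a script. Its argument "targets" is a list of rows, each a list of 5 numbers: the closure, from 0 (fully open) to 1 (shut), then the shift along the world's x, y, z in m, then the turn about the world's z in degrees. In form: [[claw, x, y, z, turn], ...]. A call has 1 to 12 rows; each row is the pose to reach, as a shift and turn from the pose commanded when the call began; what a row does not reach only later rows make up. A row lasts 1/12 s, in which the tool goes at most 41.7 mm and 7.16 degrees, less where a joint would pass 70% of its speed; a pose out of reach is approached as far as the arm can. A call with a gripper value outside its range is refused whole. The fingers move at their own pace and stop on an object; "squeeze" is the grip in N (left out, the last holds). Time passes only in rows, so rows that repeat a pose let the fingers close. It gives the time, the measured TCP pose, the force, the opening and the grip force at its end, in the units of the state.
- env.read_state(): the state, without advancing time (a new reading comes with each control period).
- env.get_image(name): name is "side" or "top"; returns the picture (420x560x3 uint8, red, green, blue); there is no depth.
- env.camera_params(name): a dict with "camera_matrix" (3x3 intrinsics, pixels), "R" (3x3) and "t" (3): a world point X has camera coordinates R X + t. Camera axes: x right, y down, z forward; pixel columns grow to the right and rows downward; lengths in m; the calibration is good to about 2 mm. A picture is of the moment at which its call begins. camera_params takes no time and is no camera call.
- env.hand_in(): hands the job in; it is judged then, once.
The state is a dict: "time": time; "joints": joint angles; "dq": joint speeds; "joint_torque": joint torques, N m; "position": TCP position; "eef_rot": TCP orientation; "contact_force": force on the tool from outside, world axes, zero at the start; "moment": the same for the moment, N m; "finger_gap": finger opening in m; "grasp_force": force on a finger pad.
Only numpy, scipy, OpenCV 4.12 (cv2) and the standard library are available. Lean on these libraries where they do the work, as an engineer would, in place of code of your own. Each camera call takes 0.05 s, during which the arm holds its last target. There are 200 camera calls.

TASK

Get the aluminium wax-injection mould ready for a shot: put its lower half (the block with two steel dowels and a brass ejector button on top) fully home in the oblong nest of the blue plate, dowels up, and let go of it. Then fit the upper half (the block with the brass filling port on top) over the dowels and press it down against the ejector's spring until the two halves meet face to face, and finish while you are still holding them pressed shut - the spring parts them if you let go. Leave the other things on the bench where they stand.

Things in the scene. Friction and masses are not known exactly. Their poses are not given: they have to be found in the camera images.
- lower_center (a point): centre, 19 mm above the underside, of the lower mould half: aluminium block 46 (its x) x 84 (its y) x 38 mm high, 0.35 kg, z up. Grip across the 46 mm sides. On top stand two steel dowels, 8 mm thick, 12 mm high, tapered noses, at y = +28 and -28 mm, x = 0. Fits either way round (half turn). Upper and lower half may swap places between starts.
- lower_face (a point): centre of the lower half's top (parting) face, 19 mm above lower_center; same axes.
- ejector (a joint): sprung brass ejector button, 18 mm wide, in the middle of the lower half's top face: 0 = out, 4 mm proud of the face; 0.004 m = pressed flush. It needs 5 N to start moving and 10 N when flush, more than the upper half weighs (about 2.5 N).
- upper_center (a point): centre, 17 mm above the underside, of the upper mould half: aluminium block 46 (its x) x 84 (its y) x 34 mm high, 0.25 kg, z up; brass filling port 19 mm wide, 4 mm high on top. Grip across the 46 mm sides. In its underside two blind dowel holes, 10.5 mm wide, 16 mm deep, chamfered mouths, at y = +28 and -28 mm, x = 0. Fits either way round.
- upper_face (a point): centre of the upper half's underside (parting face), 17 mm below upper_center; same axes. Pressed shut it coincides with lower_face; unpressed it floats 4 mm above it.
- nest (a point): centre of the floor of the oblong nest in the fixed blue nest plate (plate 92 by 200 by 12 mm). Floor 6 mm above the bench, rim 6 mm above the floor. The nest is 50 mm (x) by 88 mm (y), 2 mm of play each side of the lower half, with a chamfered mouth; its y axis is its long side. The round well beside it, centre 102 mm along +y, holds a white bottle 71 mm high.
- flux_bottle: white bottle with round ribbed cap, 46x46x71 mm, standing in the round well of the nest plate (moves with the plate); origin under its centre. Bystander.
- alcohol_bottle: clear glass dispensing bottle, 66 mm wide, 108 mm high, at the back; origin under its centre. Bystander.
- tool_cup: yellow open holder with pliers standing in it, 60x75x115 mm, at the back; origin under its centre. Bystander.
- tape_roll: white roll of tape, 58 mm wide, 24 mm high, at the back; origin under its centre. Bystander.
Mind the look-alikes: they are no part of the job. Leave any red look-alike of the part that bears lower_center alone.

How it is judged:
By the outcome, as a careful person would: the job done as asked, in the order asked, and still so for the second after the job is handed in, while the arm keeps its last pose, push and grip.
It also fails if it takes over 58 s, if anything falls off the work surface, if the arm or the gripper's body presses on something with over 40 N, if the wrist force passes 120 N, or if a joint passes its speed limit or range.

## Working session

There is one attempt and no reset: what is moved stays moved. The work goes in short steps, Python scripts to look and compute and a tool call to move; the robot and the scene stay as the last step left them, time stands still between calls to the robot, and variables do not carry over. Pictures are saved under pics/ and viewed, at most 10 in all, crops included, and the job is handed in when it is done.

Besides the shell and the picture viewer there is one more tool, called by a JSON object that holds its "method" and its "body", one argument or row to a line. move_arm: Moves the arm, as the interface text tells. Its arguments: {"type":"object","properties":{"targets":{"type":"array","items":{"type":"array","items":{"type":"number"}}},"squeeze":{"type":"number"}},"required":["targets"]}

```bash
mkdir -p pics; ls; python3 - <<'E'
from cell import env
import cv2
s=env.read_state();print(s)
for n in("top","side"):
    im=env.get_image(n);cv2.imwrite(f"pics/{n}0.png",im[:,:,::-1]);p=env.camera_params(n)
    print(n,p, -p["R"].T@p["t"])
E
```

```text
pics
{'time': 0.0, 'joints': array([-1.31599904e+00,  2.76594742e-01,  1.50616113e+00,  1.18450144e-05,
        1.36069998e+00, -1.20988797e-01]), 'dq': array([ 0.00053576,  0.00051865, -0.00121344,  0.000374  , -0.00026939,
        0.0003906 ]), 'joint_torque': array([-1.19083281e-03, -4.16774690e+01, -2.45804554e+01, -4.86177178e-04,
        1.10527565e-02, -3.27145180e-06]), 'position': array([ 0.21089443, -0.53434541,  0.23042871]), 'eef_rot': array([-3.13974447e+00, -2.36372282e-04,  3.75783383e-01]), 'contact_force': array([-0.61885759, -1.03415015, -0.54110725]), 'moment': array([-0.00980527,  0.03436506,  0.01471012]), 'grasp_force': 0.0, 'finger_gap': 0.0856480593182446}
top {'camera_matrix': array([[529.96038308,   0.        , 282.38159877],
       [  0.        , 529.96038308, 205.34893376],
       [  0.        ,   0.        ,   1.        ]]), 'R': array([[ 0.01895803, -0.99980248, -0.00596547],
       [-0.9959424 , -0.01835917, -0.08810034],
       [ 0.08797342,  0.00761147, -0.99609374]]), 't': array([-0.02193417,  0.48956552,  1.54363812])} [ 0.35219577 -0.02469118  1.58060831]
side {'camera_matrix': array([[434.01637963,   0.        , 280.08096703],
       [  0.        , 434.01637963, 204.76910271],
       [  0.        ,   0.        ,   1.        ]]), 'R': array([[-0.99633647, -0.08459681, -0.01253105],
       [-0.04062065,  0.59708056, -0.80115215],
       [ 0.07525696, -0.79770808, -0.59832951]]), 't': array([0.46679756, 0.08093747, 0.99362015])} [0.39359833 0.78378222 0.66520495]
```

View pics/top0.png

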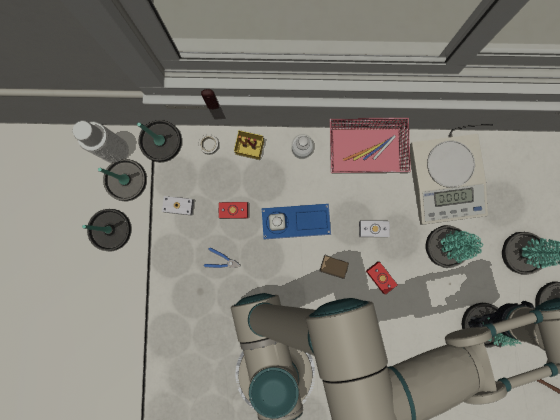

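View pics/side0.png

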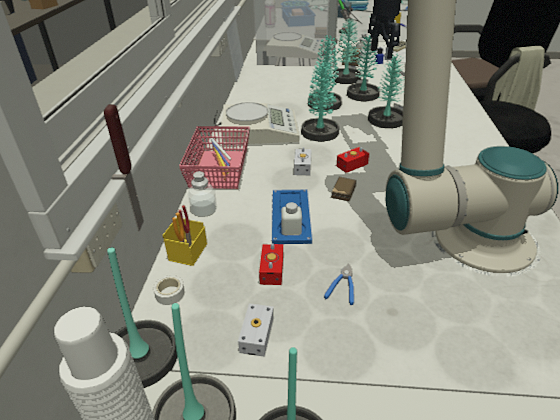

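The top view shows two grey blocks at (178,205) and (375,228), red look-alikes at (233,210) and (383,278), and the blue plate at (296,221) with its bottle at (278,221). I'll enlarge the grey blocks to tell the lower half from the upper.

```bash
python3 - <<'E'
import cv2,numpy as np
t=cv2.imread("pics/top0.png");s=cv2.imread("pics/side0.png")
c=lambda im,x,y,w,h:cv2.resize(im[y:y+h,x:x+w],(400,300),interpolation=cv2.INTER_CUBIC)
a=np.hstack([c(t,150,185,56,42),c(t,347,207,56,42)]);b=np.hstack([c(s,210,297,88,66),c(s,274,140,56,42)])
cv2.imwrite("pics/crop1.png",np.vstack([a,b]))
cv2.imwrite("pics/nest.png",cv2.resize(t[195:247,255:338],(800,501),interpolation=cv2.INTER_CUBIC))
E
```

```text
(no output)
```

View pics/crop1.png

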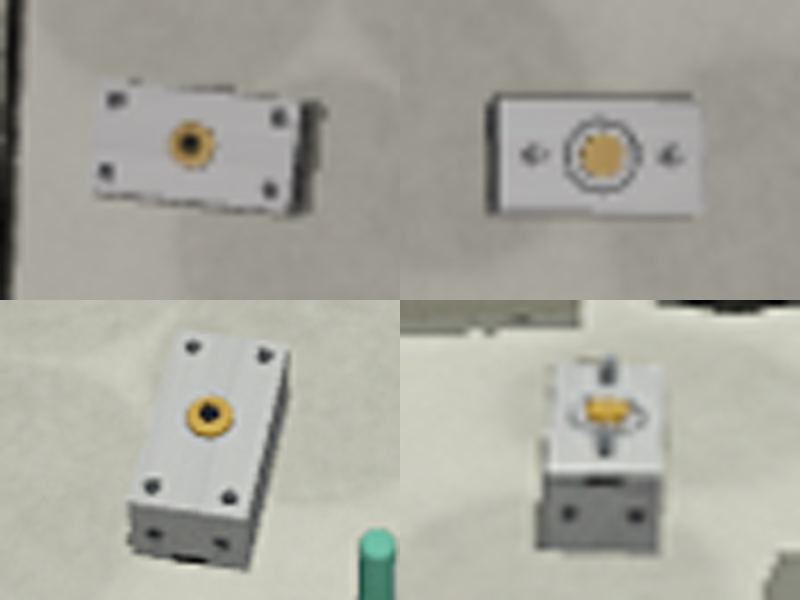

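View pics/nest.png

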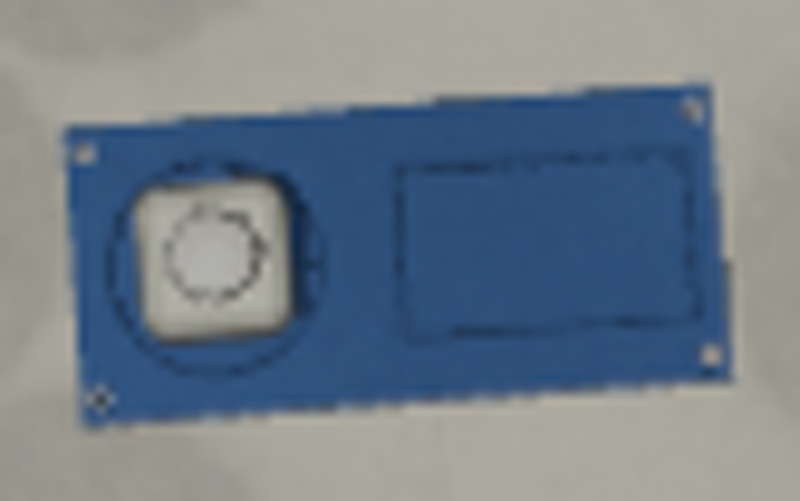

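Lower half: the right block, top (375,228) / side (302,161), with two dowels and a plain brass button. Upper half: the left block, top (178,205) / side (256,328), with a port with a hole. The nest mouth is at about top (312,220). Next I'll measure the poses.

```bash
cat >h.py <<'E'
import cv2,numpy as np
from cell import env
def ray(n,px,z):
    p=env.camera_params(n);K,R,t=p["camera_matrix"],p["R"],p["t"]
    px=np.atleast_2d(px).astype(float);d=np.c_[px,np.ones(len(px))]@np.linalg.inv(K).T@R
    c=-R.T@t;return (c+d*((z-c[2])/d[:,2])[:,None])[:,:2]
def proj(n,X):
    p=env.camera_params(n);v=p["camera_matrix"]@(p["R"]@np.array(X,float)+p["t"]);return v[:2]/v[2]
def blob(im,win,mask):
    x,y,w,h=win;m=mask(im[y:y+h,x:x+w].astype(int)).astype(np.uint8)
    n,l,st,_=cv2.connectedComponentsWithStats(m,connectivity=4);k=1+np.argmax(st[1:,4])
    m=(l==k).astype(np.uint8)
    cs=max(cv2.findContours(m,cv2.RETR_EXTERNAL,cv2.CHAIN_APPROX_NONE)[0],key=cv2.contourArea)
    cv2.fillPoly(m,[cs],1);ys,xs=np.nonzero(m);return np.c_[xs+x,ys+y]
def rect(n,px,z):
    P=ray(n,px,z);P=np.float32(P*1000);c,s,a=cv2.minAreaRect(P)
    q=P-P.mean(0);w,v=np.linalg.eigh(np.cov(q.T));e=v[:,1]
    return P.mean(0),np.array(c),np.sort(s),np.degrees(np.arctan2(e[1],e[0]))%180,np.sqrt(12*w)
brass=lambda i:(i[...,0]-i[...,2]>60)&(i[...,0]>120)
white=lambda i:(i[...,2]-i[...,0]>-6)&(i[...,0]>150)
blue=lambda i:(i[...,2]-i[...,0]>50)
E
python3 - <<'E'
from h import *
np.set_printoptions(precision=1,suppress=True)
T=cv2.imread("pics/top0.png")[:,:,::-1];S=cv2.imread("pics/side0.png")[:,:,::-1]
for nm,w,z,zb,sw in(("lower",(350,212,50,32),.038,.042,(285,140,35,45)),("upper",(155,190,46,30),.034,.038,(230,297,50,66))):
    print(nm,"face",*rect("top",blob(T,w,white),z))
    print(" brass top",ray("top",blob(T,w,brass).mean(0),zb)*1000,"side",ray("side",blob(S,sw,brass).mean(0),zb)*1000)
print("plate top",*rect("top",blob(T,(255,195,83,52),blue),.012))
q=np.array([[395,163],[688,150],[697,322],[408,338]])/9.636+[255,195]
r=ray("top",q-.45,.012)*1000;print("nest",r,r.mean(0),np.linalg.norm(r-np.roll(r,1,0),axis=1))
b=blob(S,(260,180,60,70),blue);print("plate side",*rect("side",b,.012))
E
```

```text
lower face [ 426.2 -283.5] [ 425.9 -283.5] [43.6 81.8] 88.05431469577188 [44.8 83. ]
 brass top [[ 426.8 -282.5]] side [[ 428.6 -286.8]]
upper face [484.4 299. ] [484.7 298.2] [45.4 82.8] 84.31794218777111 [44.7 82.4]
 brass top [[483.9 297.2]] side [[486.3 297.6]]
plate top [445.4 -52.4] [445.4 -52.5] [ 89.8 197.7] 95.22488247448395 [ 89.3 195.8]
nest [[ 473.2  -52.1]
 [ 478.9 -142.2]
 [ 426.  -145.6]
 [ 419.4  -57. ]] [449.4 -99.2] [54.  90.3 53.  88.9]
plate side [446.2 -40.8] [447.  -49.8] [ 90.6 210.5] 95.07238502812861 [ 90.1 209.8]
```

{"method": "move_arm", "body": {
  "targets": [
    [0.2,0.005,0.035,0,6.5],
    [0.2,0.01,0.07,0,13],
    [0.2,0.02,0.105,0,20],
    [0.2,0.035,0.14,0,27],
    [0.2,0.055,0.172,0,34],
    [0.2,0.08,0.2,0,41],
    [0.2,0.11,0.222,0,48],
    [0.2,0.145,0.24,-0.005,55],
    [0.2,0.18,0.25,-0.02,62],
    [0.2,0.205,0.251,-0.05,66.5],
    [0.2,0.216,0.251,-0.085,66.5],
    [0.2,0.216,0.251,-0.12,66.5]
  ],
  "squeeze": 60
}}

```text
time: 1.1
position: [0.4305, -0.284, 0.1104]
eef_rot: [3.138, 0.002, 1.539]
contact_force: [0.5, -0.7, -1.2]
finger_gap: 0.0685
grasp_force: 0.0
```

{"method": "move_arm", "body": {
  "targets": [
    [0.2,0,0,-0.02,0],
    [0.2,0,0,-0.04,0],
    [0.2,0,0,-0.04,0],
    [0.2,0,0,-0.04,0]
  ]
}}

```text
time: 1.43
position: [0.4263, -0.2832, 0.0704]
eef_rot: [-3.139, -0.002, 1.537]
contact_force: [0.2, -0.3, 0.1]
finger_gap: 0.0683
grasp_force: 0.0
```

```bash
python3 - <<'E'
from h import *
s=env.read_state();print(s["position"],s["eef_rot"],s["time"])
a=env.get_image("top")[:,:,::-1];b=env.get_image("side")[:,:,::-1]
c=lambda im,x,y,w,h:cv2.resize(im[y:y+h,x:x+w],(400,450),interpolation=cv2.INTER_CUBIC)
cv2.imwrite("pics/pre.png",np.hstack([c(a,330,180,96,108),c(b,262,100,80,90)]))
E
```

```text
[ 0.42633624 -0.28323491  0.07042209] [-3.13921403e+00 -2.01700606e-03  1.53651687e+00] 1.4333
```

View pics/pre.png

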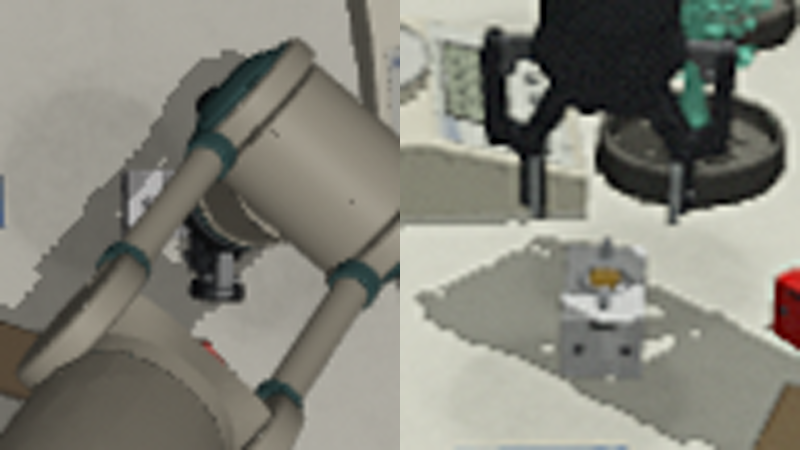

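In the side crop the fingertips at x=535 and 677 straddle the lower half (centre about 603), so the hand is lined up. Descending to grip.

{"method": "move_arm", "body": {
  "targets": [
    [0.2,0,0,-0.025,0],
    [0.2,0,0,-0.045,0],
    [0.2,0,0,-0.056,0],
    [0.2,0,0,-0.059,0],
    [0.2,0,0,-0.059,0],
    [0.5,0,0,-0.059,0],
    [0.7,0,0,-0.059,0],
    [0.7,0,0,-0.059,0],
    [0.7,0,0,-0.059,0],
    [0.7,0,0,-0.059,0]
  ],
  "squeeze": 60
}}

```text
time: 2.37
position: [0.4279, -0.2849, 0.0142]
eef_rot: [3.139, 0.002, 1.537]
contact_force: [-1.5, -0.7, 5.8]
finger_gap: 0.0452
grasp_force: 61.0
```

{"method": "move_arm", "body": {
  "targets": [
    [0.7,0,0,0.01,0],
    [0.7,0,0,0.035,0],
    [0.7,0,0,0.065,0],
    [0.7,0,0.015,0.09,1],
    [0.7,0.002,0.045,0.1,3],
    [0.7,0.005,0.08,0.1,5],
    [0.7,0.01,0.115,0.1,7],
    [0.7,0.015,0.15,0.1,7.2],
    [0.7,0.02,0.175,0.1,7.2],
    [0.7,0.022,0.184,0.1,7.2],
    [0.7,0.022,0.184,0.1,7.2],
    [0.7,0.022,0.184,0.1,7.2]
  ]
}}

```text
time: 3.37
position: [0.4493, -0.1002, 0.1129]
eef_rot: [3.141, 0.001, 1.664]
contact_force: [0.2, 0.2, -3.6]
finger_gap: 0.0451
grasp_force: 61.7
```

```bash
python3 - <<'E'
from h import *
s=env.read_state();print(s["position"],s["eef_rot"],s["time"],s["finger_gap"],s["contact_force"])
a=env.get_image("top")[:,:,::-1];b=env.get_image("side")[:,:,::-1]
cv2.imwrite("pics/h_t.png",a);cv2.imwrite("pics/h_s.png",b)
c=lambda im,x,y,w,h:cv2.resize(im[y:y+h,x:x+w],(400,500),interpolation=cv2.INTER_CUBIC)
cv2.imwrite("pics/held.png",np.hstack([c(a,260,160,96,120),c(b,240,110,104,130)]))
E
```

```text
[ 0.44925954 -0.1001678   0.11289371] [3.14081470e+00 1.36600486e-03 1.66381691e+00] 3.3667 0.045104259264531335 [ 0.17657798  0.21812136 -3.57253524]
```

View pics/held.png

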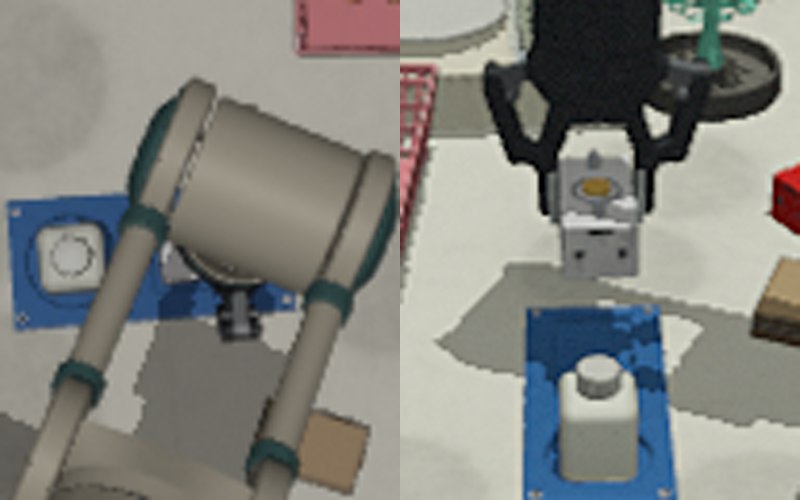

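```bash
python3 - <<'E'
from h import *
np.set_printoptions(precision=1,suppress=True)
b=cv2.imread("pics/h_s.png")[:,:,::-1]
p=blob(b,(280,148,30,25),brass);print(len(p),p.mean(0))
for z in(.139,.143,.147):print(z,ray("side",p.mean(0),z)*1000)
# side face bottom edge of the plate: far/near short edges, nest mouth projected
for X in([.4494,-.0992,.006],[.4494,-.0992,.012]):print(proj("side",X))
y=np.radians(5.2);e=np.array([-np.sin(y),np.cos(y)]);x=np.array([np.cos(y),np.sin(y)]);c=np.array([.4454,-.0525])
q=np.array([proj("side",[*(c+i*.046*x+j*.1*e),.012]) for i,j in((1,1),(1,-1),(-1,-1),(-1,1))]);print("pred plate corners",q)
S=cv2.imread("pics/side0.png")[:,:,::-1];m=blob(S,(260,180,60,70),blue)
h=cv2.convexHull(m.astype(np.int32));print("hull",cv2.approxPolyDP(h,3,True).reshape(-1,2))
E
```

```text
16 [290.5 157.9]
0.139 [[ 450.9 -104.3]]
0.143 [[450.4 -97.6]]
0.147 [[450.  -90.8]]
[290.8 204.2]
[290.9 202.3]
pred plate corners [[272.1 241.2]
 [272.8 190.6]
 [307.7 190.1]
 [312.8 240.6]]
hull [[311 242]
 [272 242]
 [273 190]
 [306 190]]
```

{"method": "move_arm", "body": {
  "targets": [
    [0.7,0,0,-0.03,0],
    [0.7,0,0,-0.06,0],
    [0.7,0,0,-0.08,0],
    [0.7,0,0,-0.084,0],
    [0.7,0,0,-0.087,0],
    [0.7,0,0,-0.089,0],
    [0.7,0,0,-0.091,0],
    [0.7,0,0,-0.091,0]
  ]
}}

```text
time: 4.13
position: [0.4478, -0.1009, 0.0248]
eef_rot: [-3.139, 0.0, 1.662]
contact_force: [-7.7, 1.5, 27.3]
finger_gap: 0.0451
grasp_force: 60.9
```

{"method": "move_arm", "body": {
  "targets": [
    [0.7,0,0,0.002,0],
    [0.7,-0.001,0,0.002,0],
    [0.7,-0.002,0,0.001,0],
    [0.7,-0.002,0,0.001,0],
    [0.7,-0.002,0,0.001,0]
  ]
}}

```text
time: 4.55
position: [0.4493, -0.1011, 0.0228]
eef_rot: [3.137, 0.002, 1.661]
contact_force: [3.9, -2.2, -0.1]
finger_gap: 0.0446
grasp_force: 61.4
```

{"method": "move_arm", "body": {
  "targets": [
    [0.7,0,0,-0.002,0],
    [0.7,0,0,-0.003,0],
    [0.7,0,0,-0.004,0],
    [0.7,0,0,-0.004,0],
    [0.7,0,0,-0.004,0]
  ]
}}

```text
time: 4.97
position: [0.4493, -0.1005, 0.02]
eef_rot: [3.137, 0.002, 1.662]
contact_force: [1.5, 0.2, 13.6]
finger_gap: 0.0448
grasp_force: 62.7
```

{"method": "move_arm", "body": {
  "targets": [
    [0.7,0,0,0.002,0],
    [0.2,0,0,0.002,0],
    [0.2,0,0,0.002,0],
    [0.2,0,0,0.002,0],
    [0.2,0,0,0.002,0],
    [0.2,0,0,0.03,0],
    [0.2,0,0,0.065,0],
    [0.2,0,0.02,0.1,0],
    [0.2,0,0.055,0.12,-3],
    [0.2,0.005,0.095,0.12,-6],
    [0.2,0.01,0.135,0.12,-9],
    [0.2,0.015,0.175,0.12,-11]
  ]
}}

```text
time: 5.97
position: [0.4613, 0.0765, 0.1387]
eef_rot: [3.142, 0.0, 1.467]
contact_force: [0.6, -0.2, 0.1]
finger_gap: 0.0686
grasp_force: 0.0
```

{"method": "move_arm", "body": {
  "targets": [
    [0.2,0.005,0.04,0,0],
    [0.2,0.01,0.08,0,0],
    [0.2,0.015,0.12,0,0],
    [0.2,0.02,0.16,0,0],
    [0.2,0.022,0.2,0,0],
    [0.2,0.022,0.222,0,0],
    [0.2,0.022,0.222,0,0],
    [0.2,0.022,0.222,0,0]
  ]
}}

```text
time: 6.63
position: [0.483, 0.2977, 0.1374]
eef_rot: [-3.14, 0.002, 1.473]
contact_force: [0.0, -0.1, 0.5]
finger_gap: 0.0683
grasp_force: 0.0
```

```bash
python3 - <<'E'
from h import *
np.set_printoptions(precision=1,suppress=True)
s=env.read_state();print(s["position"]*1000,s["eef_rot"][2]*57.3,s["time"],s["finger_gap"])
T=env.get_image("top");S=env.get_image("side")
cv2.imwrite("pics/n_t.png",T[:,:,::-1]);cv2.imwrite("pics/n_s.png",S[:,:,::-1])
p=blob(T,(285,200,50,45),white);print("lower",len(p),*rect("top",p,.044))
print("brass",ray("top",blob(T,(300,212,30,18),brass).mean(0),.048)*1000,ray("side",blob(S,(275,160,40,35),brass).mean(0),.048)*1000)
c=lambda im,x,y,w,h:cv2.resize(im[y:y+h,x:x+w,::-1],(400,400),interpolation=cv2.INTER_CUBIC)
cv2.imwrite("pics/nested.png",np.hstack([c(T,255,180,80,80),c(S,250,160,80,80)]))
E
```

```text
[483.  297.7 137.4] 84.40669083383244 6.6333 0.06834569823245072
lower 425 [447.2 -97.3] [447.3 -97.5] [43.7 81.5] 95.77227935404052 [43.9 81.7]
brass [[447.8 -97.1]] [[450.1 -99.3]]
```

View pics/nested.png

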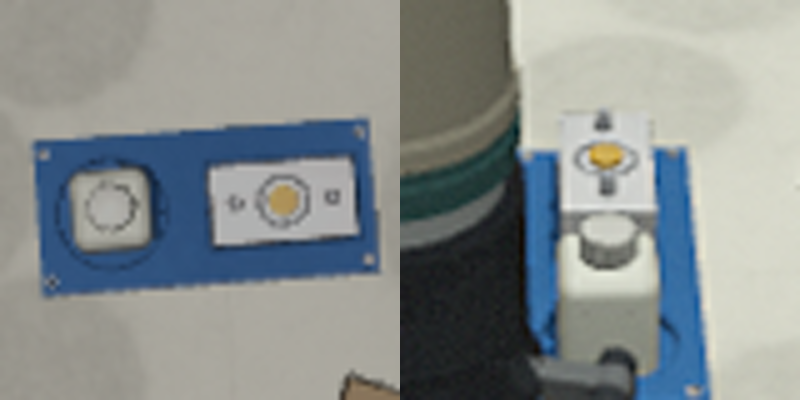

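The top view shows the lower half seated level in the nest, with both dowels and the button up, at nested.png (283,200). Next, the upper half.

{"method": "move_arm", "body": {
  "targets": [
    [0.2,0.0015,-0.0005,-0.03,0],
    [0.2,0.0015,-0.0005,-0.065,0],
    [0.2,0.0015,-0.0005,-0.095,0],
    [0.2,0.0015,-0.0005,-0.118,0],
    [0.2,0.0015,-0.0005,-0.126,0],
    [0.2,0.0015,-0.0005,-0.128,0],
    [0.5,0.0015,-0.0005,-0.128,0],
    [0.7,0.0015,-0.0005,-0.128,0],
    [0.7,0.0015,-0.0005,-0.128,0],
    [0.7,0.0015,-0.0005,-0.128,0],
    [0.7,0.0015,-0.0005,-0.128,0]
  ],
  "squeeze": 100
}}

```text
time: 7.65
position: [0.4867, 0.2968, 0.0123]
eef_rot: [3.139, -0.001, 1.47]
contact_force: [-0.2, -2.1, 7.2]
finger_gap: 0.044
grasp_force: 103.3
```

{"method": "move_arm", "body": {
  "targets": [
    [0.7,0,0,0.02,0],
    [0.7,0,0,0.055,0],
    [0.7,0,0,0.095,0],
    [0.7,0,-0.01,0.13,0],
    [0.7,0,-0.035,0.14,2],
    [0.7,-0.005,-0.07,0.14,4],
    [0.7,-0.01,-0.11,0.14,6],
    [0.7,-0.015,-0.15,0.14,8],
    [0.7,-0.02,-0.19,0.14,10],
    [0.7,-0.025,-0.23,0.14,11.3],
    [0.7,-0.03,-0.27,0.14,11.3],
    [0.7,-0.035,-0.31,0.14,11.3]
  ]
}}

```text
time: 8.65
position: [0.4499, -0.015, 0.1508]
eef_rot: [3.14, 0.0, 1.668]
contact_force: [0.9, -1.0, -2.8]
finger_gap: 0.044
grasp_force: 103.1
```

{"method": "move_arm", "body": {
  "targets": [
    [0.7,-0.001,-0.035,0,0],
    [0.7,-0.0015,-0.065,0,0],
    [0.7,-0.0015,-0.08,-0.005,0],
    [0.7,-0.0015,-0.085,-0.02,0],
    [0.7,-0.0015,-0.085,-0.04,0],
    [0.7,-0.0015,-0.085,-0.05,0],
    [0.7,-0.0015,-0.085,-0.05,0],
    [0.7,-0.0015,-0.085,-0.05,0]
  ]
}}

```text
time: 9.32
position: [0.4487, -0.0983, 0.1003]
eef_rot: [-3.141, -0.0, 1.667]
contact_force: [0.4, -1.0, -2.8]
finger_gap: 0.044
grasp_force: 102.9
```

```bash
python3 - <<'E'
from h import *
np.set_printoptions(precision=1,suppress=True)
s=env.read_state();print(s["position"]*1000,s["eef_rot"]*57.3,s["time"],s["finger_gap"],s["contact_force"],s["moment"])
S=env.get_image("side");cv2.imwrite("pics/u_s.png",S[:,:,::-1])
cv2.imwrite("pics/u_c.png",cv2.resize(S[120:240,240:340,::-1],(500,600),interpolation=cv2.INTER_CUBIC))
E
```

```text
[448.7 -98.3 100.3] [-180.    -0.    95.5] 9.3167 0.04404808541374437 [ 0.4 -1.  -2.8] [-0.1  0.  -0. ]
```

View pics/u_c.png

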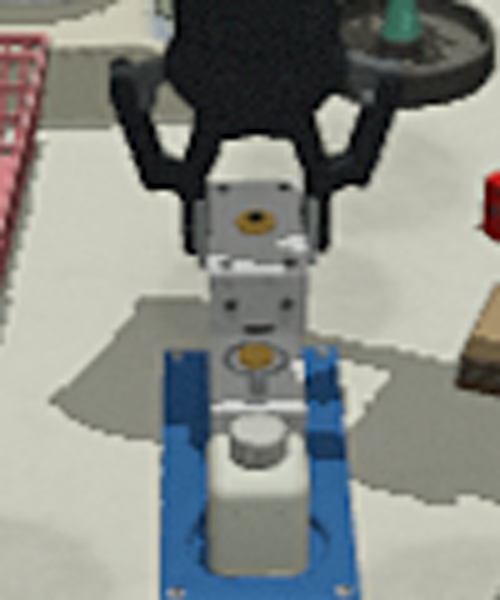

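Upper half held above the lower: port at u_c.png (255,221), button at (257,356). They line up across x; I'll check along y by rays.

```bash
python3 - <<'E'
from h import *
np.set_printoptions(precision=1,suppress=True)
S=cv2.imread("pics/u_s.png")[:,:,::-1]
w=lambda i:(i[...,0]-i[...,2]>40)&(i[...,0]>80)
for win,z in(((280,155,22,18),.126),((280,184,22,18),.048)):
    p=blob(S,win,w);m=(p.min(0)+p.max(0))/2;print(len(p),p.mean(0),m,ray("side",p.mean(0),z)*1000)
E
```

```text
24 [290.6 164.2] [290.5 164. ] [[450.1 -96.8]]
28 [290.8 190.7] [291. 191.] [[449.7 -99.2]]
```

{"method": "move_arm", "body": {
  "targets": [
    [0.7,0.0005,-0.001,-0.012,0],
    [0.7,0.0005,-0.001,-0.024,0],
    [0.7,0.0005,-0.001,-0.03,0],
    [0.7,0.0005,-0.001,-0.033,0],
    [0.7,0.0005,-0.001,-0.036,0],
    [0.7,0.0005,-0.001,-0.036,0],
    [0.7,0.0005,-0.001,-0.036,0]
  ]
}}

```text
time: 9.95
position: [0.4498, -0.0994, 0.0647]
eef_rot: [3.141, 0.0, 1.667]
contact_force: [-0.7, -0.0, -3.1]
finger_gap: 0.044
grasp_force: 103.0
```

{"method": "move_arm", "body": {
  "targets": [
    [0.7,0,0,-0.002,0],
    [0.7,0,0,-0.004,0],
    [0.7,0,0,-0.006,0],
    [0.7,0,0,-0.008,0],
    [0.7,0,0,-0.008,0],
    [0.7,0,0,-0.008,0]
  ]
}}

```text
time: 10.45
position: [0.4495, -0.0993, 0.0568]
eef_rot: [3.141, -0.0, 1.667]
contact_force: [-3.1, 1.6, 4.4]
finger_gap: 0.0439
grasp_force: 103.9
```

{"method": "move_arm", "body": {
  "targets": [
    [0.7,0,0,-0.001,0],
    [0.7,0,0,-0.002,0],
    [0.7,0,0,-0.003,0],
    [0.7,0,0,-0.003,0],
    [0.7,0,0,-0.003,0]
  ]
}}

```text
time: 10.87
position: [0.4496, -0.0993, 0.0562]
eef_rot: [3.141, 0.0, 1.667]
contact_force: [-6.8, 3.2, 27.6]
finger_gap: 0.0441
grasp_force: 106.5
```

{"method": "move_arm", "body": {
  "targets": [
    [0.7,-0.0005,0,0.0005,0],
    [0.7,-0.0005,0,0.0005,0],
    [0.7,-0.0005,0,0.0005,0],
    [0.7,-0.0005,0,0.0005,0],
    [0.7,-0.0005,0,0.0005,0],
    [0.7,-0.0005,0,0.0005,0]
  ]
}}

```text
time: 11.37
position: [0.4495, -0.0993, 0.0562]
eef_rot: [3.14, 0.0, 1.667]
contact_force: [-4.8, 3.0, 22.3]
finger_gap: 0.0442
grasp_force: 105.8
```

```bash
python3 - <<'E'
from h import *
S=env.get_image("side");T=env.get_image("top")
c=lambda im,x,y,w,h:cv2.resize(im[y:y+h,x:x+w,::-1],(400,500),interpolation=cv2.INTER_CUBIC)
cv2.imwrite("pics/f.png",np.hstack([c(S,255,135,72,90),c(T,250,170,96,120)]))
E
```

```text
(no output)
```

View pics/f.png

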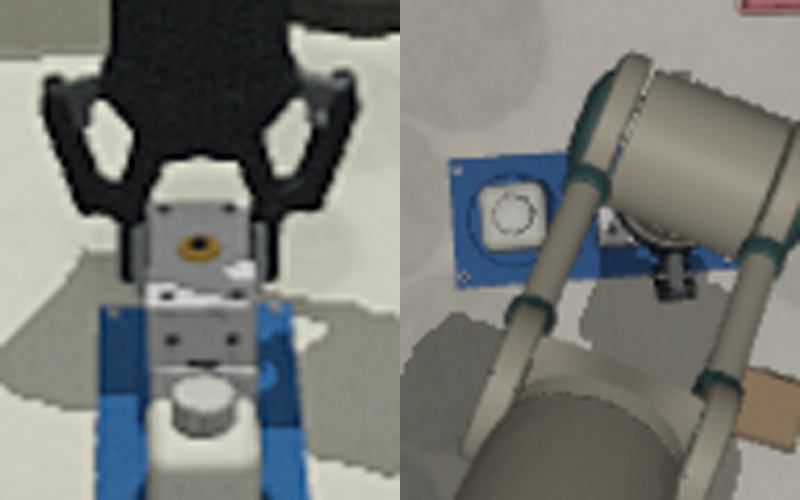

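The force rose sharply at a hard stop. To tell face contact from a jam, I'll ease off slightly and see where the spring takes over (should be about 10 N total, i.e. about 7 N read).

{"method": "move_arm", "body": {
  "targets": [
    [0.7,0,0,0.0015,0],
    [0.7,0,0,0.0015,0],
    [0.7,0,0,0.0015,0],
    [0.7,0,0,0.0015,0]
  ]
}}

```text
time: 11.8
position: [0.4495, -0.0993, 0.0564]
eef_rot: [3.14, 0.0, 1.667]
contact_force: [-2.4, 1.6, 9.3]
finger_gap: 0.0443
grasp_force: 104.0
```

{"method": "move_arm", "body": {
  "targets": [
    [0.7,0,0,0.0005,0],
    [0.7,0,0,0.0005,0],
    [0.7,0,0,0.0005,0],
    [0.7,0,0,0.0005,0]
  ]
}}

```text
time: 12.13
position: [0.4496, -0.0993, 0.0567]
eef_rot: [3.14, 0.0, 1.667]
contact_force: [-2.4, 2.2, 7.3]
finger_gap: 0.0443
grasp_force: 104.0
```

{"method": "move_arm", "body": {
  "targets": [
    [0.7,0,0,0.001,0],
    [0.7,0,0,0.001,0],
    [0.7,0,0,0.001,0],
    [0.7,0,0,0.001,0]
  ]
}}

```text
time: 12.47
position: [0.4495, -0.0993, 0.0575]
eef_rot: [3.14, 0.0, 1.667]
contact_force: [-1.3, 1.5, 6.8]
finger_gap: 0.0442
grasp_force: 104.0
```

{"method": "move_arm", "body": {
  "targets": [
    [0.7,0,0,0.002,0],
    [0.7,0,0,0.002,0],
    [0.7,0,0,0.002,0],
    [0.7,0,0,0.002,0]
  ]
}}

```text
time: 12.8
position: [0.4495, -0.0993, 0.0591]
eef_rot: [3.14, 0.0, 1.667]
contact_force: [-0.5, 3.0, 5.1]
finger_gap: 0.044
grasp_force: 103.8
```

The spring took over at about 7.3 N read (10 N total) and slackened at 1.25 N/mm, so the faces had met at z≈0.0564. Pressing shut again.

{"method": "move_arm", "body": {
  "targets": [
    [0.7,0,0,-0.001,0],
    [0.7,0,0,-0.002,0],
    [0.7,0,0,-0.003,0],
    [0.7,0,0,-0.004,0],
    [0.7,0,0,-0.005,0],
    [0.7,0,0,-0.005,0],
    [0.7,0,0,-0.005,0],
    [0.7,0,0,-0.005,0],
    [0.7,0,0,-0.005,0],
    [0.7,0,0,-0.005,0]
  ]
}}

```text
time: 13.63
position: [0.4495, -0.0993, 0.0562]
eef_rot: [3.14, 0.0, 1.667]
contact_force: [-4.8, 4.4, 25.9]
finger_gap: 0.0442
grasp_force: 106.3
```

```bash
python3 -c "
from cell import env
print(env.hand_in())"
```

```text
the job is handed in; nothing more can be done
None
```

The lower half is home in the nest and released; the upper half is on the dowels and held pressed shut at about 26 N, and the job was handed in at about 13.6 s (no verdict returned).

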